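# Tighten the end-cap bolt with a reversible ratchet

## Task

The ratchet sits on the centre bolt of the cylinder's end cap but is set to loosen: flip the small thumb lever on its head across to the tightening side (bolts tighten clockwise seen from above). Then work the handle to and fro between its stops until the bolt comes home, tighten it to about 1.5 N m and hold that for half a second (2.5 N m is too much), and let go, leaving the ratchet in place and set to tighten. Leave the other things on the bench where they are.

Things in the scene. Friction and masses are not known exactly. Their poses are not given: they have to be found in the camera images.
- cylinder: the work, fixed to the bench: upright aluminium cylinder body 92 x 92 x 110 mm on a dark plate 170 x 150 x 12 mm, with a steel end cap, 98 x 98 mm, top 136 mm above the bench. Origin: centre of the underside, on the bolt's upright axis; z up. x axis: middle of the handle's swing. Two pins 8 mm thick, 26 mm high on the cap at x 37, y +42 and -42 mm mark the ends of the swing
- handle (a joint): swing of the ratchet handle about the bolt axis, rad, clockwise from above positive, 0 along the cylinder's x, stops at -0.6 and 0.6. Stays where left. Friction up to 0.2 N m, 0.5 more while driving the bolt (part of the 1.5). The return stroke clicks over teeth 0.45 rad apart (0.5 N m), so a stroke may start with 0.45 rad idle. With the bolt home, torque climbs about 11 N m per rad
- grip (a point): middle of the black rubber handle grip: a level round bar 24 mm thick, 100 mm long, pointing straight out from the bolt axis; the point is on its centre line, 150 mm from the bolt axis, 153 mm above the bench. 1.5 N m is a sideways push of 10 N here. x axis outwards along the handle, z up. Free space all round it
- head_top (a point): centre of the top of the ratchet's round steel head (70 mm wide), on the bolt axis, 164 mm above the bench; x axis outwards along the handle, z up
- lever (a joint): dark thumb lever on the ratchet head, rad, clockwise from above positive; pivot on the handle's centre line 34 mm from the bolt axis; points towards the grip. -0.35 = loosen, 0.35 = tighten; a spring throws it to the side of the middle it is on. After the flip its pawl may rest on a tooth: it then stands at 0.1 to 0.35 and nods while clicking, all still tightening. About 2 N at its tab flips it
- lever_tip (a point): top of the upright tab at the lever's free end, 34 mm from its pivot, 181 mm above the bench. The tab is 8 mm (along the lever) x 10 mm and stands 17 mm above the ratchet head (164 mm above the bench). A full flip moves it 23 mm sideways. x axis along the lever, outwards, z up
- ring_mark (a point): a 6 mm lug on the edge of the thin brass seating ring (81 mm wide, 5 mm thick) on the cap under the ratchet head, 42 mm from the bolt axis. The bolt in it (hidden under the head, 0.4 to 0.95 rad short of home at first; its friction keeps it in place on return strokes) twists this sprung ring along by only 0.7 mm at the lug per N m; it springs back when let go
- screw_box: bystander: open cardboard box 110 x 85 x 50 mm, origin at the centre of its underside
- spanner: bystander: steel spanner 160 mm long, lying flat along its x axis
- end_cap: bystander: a spare aluminium end cap 90 x 90 x 22 mm, origin at the centre of its underside

How it is judged:
By the outcome, as a careful person would: the job done as asked, in the order asked, and still so for the second after the job is handed in, with the robot touching nothing.
It also fails if it takes over 67 s, if anything falls off the work surface, if the arm or the gripper's body presses on something with over 40 N, if the wrist force passes 120 N, or if a joint passes its speed limit or range.

## Robot

A 7-joint arm with a two-finger parallel gripper is mounted at the origin on the work surface. World frame = base frame: x ahead of the robot, y to its left, z up, the work surface at z = 0. Lengths are in m, angles in rad, forces in N, time in s.
With the tool pointing down it reaches from about 0.4 to 0.85 m from the base axis. Payload 4.5 kg.
Tool frame: the origin (TCP) lies midway between the tips of the shut fingers; the grasp point (between the pads) lies 19 mm behind it (grip_point_offset is the distance from the TCP to the grasp point, in m); z points along the fingers, y is the line along which they close (so a half turn about z gives the same grasp; the last joint's range is limited). The gripper opens to 85 mm and grips with 20 to 120 N. Pads are 22 mm wide; open, the fingers measure 114 mm over their backs; the gripper's body (76 mm by 85 mm) begins 54 mm behind the grasp point. The pads swing forward as they close: fully open they stand 13 mm farther back than shut.
Start: joints at [-1.292, 0.689, -0.195, 1.565, 0.157, 0.902, -0.215], TCP at [0.151, 0.606, 0.231] pointing down, gripper open.
Joint ranges: [-3.01, 3.01], [-0.46, 2.08], [-1.47, 1.51], [0.13, 2.56], [-1, 4.14], [0.04, 2.09], [-2.66, 2.66]. Speed limits (rad/s): [2.57, 2.57, 3.14, 3.14, 3.14, 3.14, 3.14].

## Interface

Orientations are given as [roll, pitch, yaw] about the fixed x, y, z axes, in that order (R = Rz(yaw) Ry(pitch) Rx(roll)).
In Python, from workcell import read_state, read_camera, calibration, finish_job, grip_point_offset gives the robot as it stands.
- The arm moves only by the tool jog_arm, never from a script. Its arguments are lists of equal length, an entry for each row: "fingers": the closure, from -1 (fully open) to 1 (shut); "linear": the shift along the tool's x, y, z in units of 40 mm (1.0 is 40 mm), a list of three; "twist": the turn about the tool's z in units of 6 degrees (1.0 is 6 degrees). A call has 1 to 12 rows; each row shifts and turns the commanded pose from where the row before left it, along the tool's axes as they then stand; what a row does not reach is not made up. A row lasts 1/10 s, in which the tool goes at most 50 mm and 8.59 degrees, less where a joint would pass 70% of its speed; a pose out of reach is approached as far as the arm can. A call is refused whole if a number of a shift passes 1 or a number of a turn 1, either way. A call with a gripper value outside its range is refused whole. The fingers move at their own pace and stop on an object; "force" is the grip in N (left out, the last holds). Time passes only in rows, so rows that do not move let the fingers close. It gives the time, the measured TCP pose, the force, the opening and the grip force at its end, in the units of the state.
- read_state(): the state, without advancing time (a new reading comes with each control period).
- read_camera(name): name is "scene" or "top" or "wrist"; returns the picture (480x640x3 uint8, blue, green, red); there is no depth.
- calibration(name): a dict with "camera_matrix" (3x3 intrinsics, pixels), "eye" and "orientation" of the camera in the world. Camera axes: x right, y up, looking along -z (the intrinsics and any distortion apply to the point x, -y, -z); pixel columns grow to the right and rows downward; lengths in m; the calibration is good to about 2 mm. A picture is of the moment at which its call begins: read the wrist's pose just before it. calibration takes no time and is no camera call; for the wrist camera it gives the pose at the moment of the call.
- finish_job(): hands the job in; it is judged then, once.
The state is a dict: "time": time; "q": joint angles; "dq": joint speeds; "effort": joint torques, N m; "position": TCP position; "eef_rot": TCP orientation; "contact_force": force on the tool from outside, world axes, zero at the start; "torque": the same for the moment, N m; "finger_gap": finger opening in m; "grip_force": force on a finger pad.
Only numpy, scipy, OpenCV 4.12 (cv2) and the standard library are available. Lean on these libraries where they do the work, as an engineer would, in place of code of your own. Each camera call takes 0.05 s, during which the arm holds its last target. There are 200 camera calls.

## Working session

There is one attempt and no reset: what is moved stays moved. The work goes in short steps, Python scripts to look and compute and a tool call to move; the robot and the scene stay as the last step left them, time stands still between calls to the robot, and variables do not carry over. Pictures are saved under pics/ and viewed, at most 10 in all, crops included, and the job is handed in when it is done.

Besides the shell and the picture viewer there is one more tool, called by a JSON object that holds its "method" and its "body". jog_arm: Moves the arm, as the interface text tells. Its arguments: {"type":"object","properties":{"fingers":{"type":"array","items":{"type":"number"}},"linear":{"type":"array","items":{"type":"array","items":{"type":"number"}}},"twist":{"type":"array","items":{"type":"number"}},"force":{"type":"number"}},"required":["fingers","linear","twist"]}

```bash
mkdir -p pics
cat > h.py <<'E'
import numpy as np, cv2
from workcell import *
def proj(c,P):
    K=np.array(c["camera_matrix"]);R=orient(c);p=(np.atleast_2d(P)-np.array(c["eye"]))@R
    p=p*[1,-1,-1];u=p@K.T;return u[:,:2]/u[:,2:]
def orient(c):
    from scipy.spatial.transform import Rotation as Ro
    o=np.array(c["orientation"]);return o if o.shape==(3,3) else Ro.from_euler('xyz',o).as_matrix()
def onz(c,px,z):
    K=np.array(c["camera_matrix"]);R=orient(c);e=np.array(c["eye"])
    d=np.linalg.solve(K,[px[0],px[1],1])*[1,-1,-1];d=R@d
    return e+d*(z-e[2])/d[2]
E
python3 - <<'E'
from h import *
s=read_state();print(s)
for n in("scene","top"):
    print(n,calibration(n));cv2.imwrite(f"pics/{n}0.png",read_camera(n))
print(grip_point_offset)
E
```

```text
{'time': 0.0, 'q': array([-1.29218193,  0.69002319, -0.19456577,  1.56637024,  0.15732994,
        0.90253194, -0.21510361]), 'dq': array([-1.38249538e-03, -6.59129774e-05,  1.38921619e-03,  4.46984204e-04,
       -5.08102797e-04,  1.43704628e-04, -2.15886343e-04]), 'effort': array([-3.28835895e-04, -5.39608598e+01, -1.26681704e+00, -1.58549201e+01,
        9.02529981e-03,  9.34838987e-03, -4.75652584e-06]), 'position': array([0.15135299, 0.6056992 , 0.23045394]), 'eef_rot': array([-3.13966385e+00,  1.32659344e-04,  2.89692096e+00]), 'contact_force': array([-0.19127907, -0.31945805,  0.17784589]), 'torque': array([0.00954253, 0.02261136, 0.04593933]), 'grip_force': 0.0, 'finger_gap': 0.08554788863784395}
scene {'camera_matrix': array([[604.05942989,   0.        , 319.28514714],
       [  0.        , 604.05942989, 243.12348384],
       [  0.        ,   0.        ,   1.        ]]), 'eye': array([1.39656837, 0.76789855, 1.09387449]), 'orientation': array([ 0.86361933, -0.01817643,  2.30025809])}
top {'camera_matrix': array([[459.02980439,   0.        , 314.40094951],
       [  0.        , 459.02980439, 243.00822043],
       [  0.        ,   0.        ,   1.        ]]), 'eye': array([0.29845394, 0.01472368, 1.14944543]), 'orientation': array([ 0.21900506, -0.00304466, -1.49893959])}
0.0187
```

View pics/scene0.png

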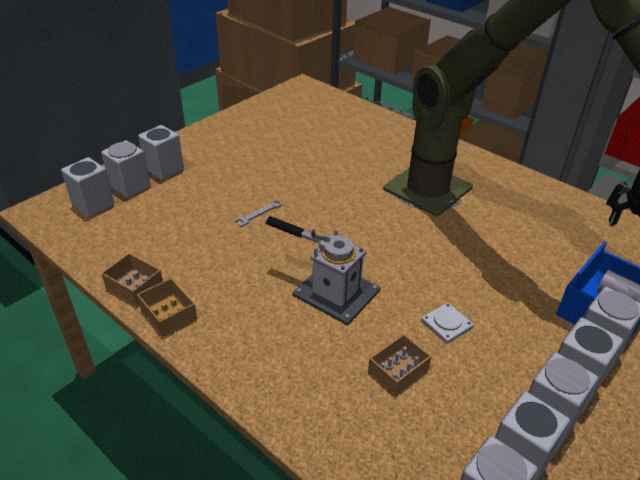

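View pics/top0.png

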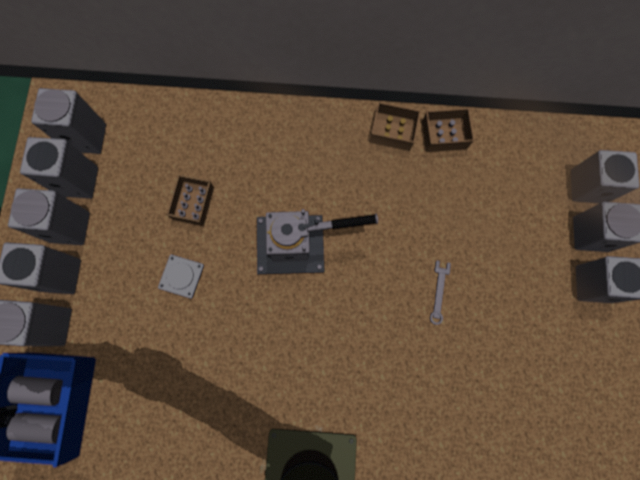

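The top view shows the head at about (287,229), with the grip pointing right to (375,219). The spanner is at (440,292), the spare cap at (181,276) and the box at (191,201). I'll enlarge the ratchet next.

Run:
```python
from h import *
t=cv2.imread("pics/top0.png")[180:300,245:395];s=cv2.imread("pics/scene0.png")[205:325,255:405]
a=cv2.resize(t,None,fx=5,fy=5,interpolation=cv2.INTER_CUBIC);cv2.imwrite("pics/c1.png",a)
a=cv2.resize(s,None,fx=5,fy=5,interpolation=cv2.INTER_CUBIC);cv2.imwrite("pics/c2.png",a)
c=calibration("top")
h=onz(c,(287,229),.164);g=onz(c,(375,219),.153);print(h,g,np.linalg.norm((g-h)[:2]))
```

```text
[0.54473408 0.09026507 0.164     ] [ 0.58499274 -0.10445633  0.153     ] 0.19883959121911768
```

View pics/c1.png

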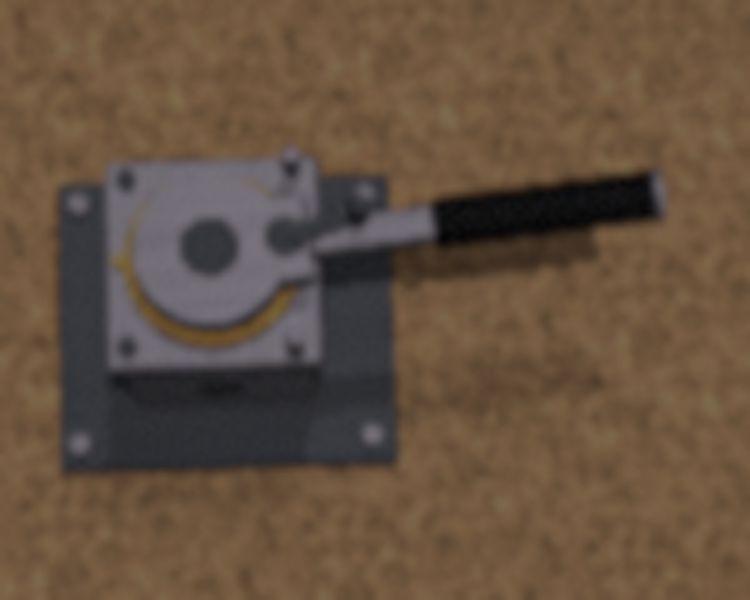

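View pics/c2.png

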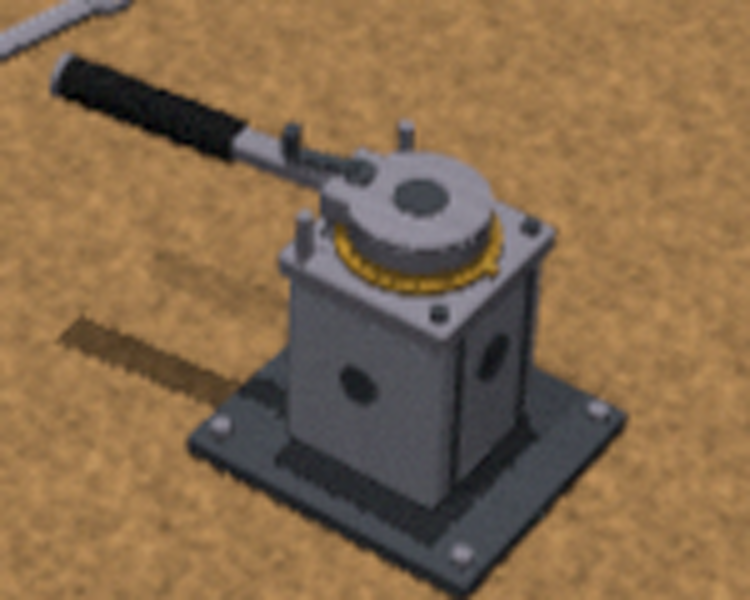

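The top crop shows the head centre at (208,246), the pins at about (290,158) and (296,345), the tab top at (358,208), and the grip running from (438,223) to (660,193). The tab is on the anticlockwise side, which is loosen. The scene crop shows the tab at (292,128), the head centre at (420,196), the grip far end at (65,75) and the cap corners. Next I'll fit the pose to both views.

Run:
```python
from h import *
from scipy.optimize import least_squares
T,S=calibration("top"),calibration("scene")
t=lambda x,y:(245+x/5,180+y/5); s=lambda x,y:(255+x/5,205+y/5)
def pts(p):
    x,y,w,h,l=p[:5]; R=lambda a:np.array([[np.cos(a),-np.sin(a)],[np.sin(a),np.cos(a)]])
    C=lambda a,b,z:np.r_[[x,y]+R(w)@[a,b],z]
    H=lambda a,z:np.r_[[x,y]+R(w-h)@[a,0],z]
    L=np.r_[[x,y]+R(w-h)@(np.array([.034,0])+R(-l)@[.034,0]),.181]
    return C,H,L
def res(p,full=False):
    C,H,L=pts(p); k=.049; a,b=.085,.075
    o=[]
    for c,obs in ((T,[(H(0,.164),t(208,246)),(H(.2,.153),t(660,193)),(H(.1,.165),t(437,223)),(L,t(358,206)),
        (C(k,k,.136),t(316,157)),(C(-k,k,.136),t(108,163)),(C(-k,-k,.136),t(110,370)),(C(k,-k,.136),t(320,362)),
        (C(-a,-b,.012),t(63,471)),(C(a,-b,.012),t(395,462)),(C(-a,b,.012),t(60,187)),(C(a,b,.012),t(385,178))]),
      (S,[(H(0,.164),s(420,196)),(H(.2,.153),s(63,75)),(L,s(292,126)),
        (C(-k,k,.136),s(444,336)),(C(k,k,.136),s(283,264)),(C(-k,-k,.136),s(555,236)),
        (C(-a,b,.012),s(465,597)),(C(a,b,.012),s(190,443)),(C(-a,-b,.012),s(627,418))])):
        off=p[5:7] if c is T else p[7:9]
        for P,q in obs:o.append(proj(c,P)[0]+off-q)
    r=np.array(o)
    return r if full else np.r_[r.ravel(),np.array(p[5:9])*.5]
r=least_squares(res,[.545,.09,-1.5,-.1,-.35,0,0,0,0],loss='soft_l1')
p=r.x;print(p.round(4));print(res(p,True).round(1).tolist())
C,H,L=pts(p);print("grip",H(.15,.153),"tip",L,"dir",p[2]-p[3])
```

```text
[ 0.546   0.0914 -1.4667 -0.1002 -0.1368  0.483   0.9591  0.3152  0.731 ]
[[0.4, 0.2], [-1.5, 0.7], [-0.7, -1.1], [0.5, 0.3], [0.4, -0.3], [-0.7, -0.2], [-0.7, 0.2], [0.9, 0.5], [-0.6, 0.4], [0.9, 0.0], [-0.3, -0.6], [0.8, -0.8], [-0.1, 0.8], [1.0, 1.3], [-0.0, 0.9], [0.1, 1.3], [-1.8, -1.3], [0.7, -1.0], [-0.0, -0.9], [-1.2, -0.5], [0.4, -0.5]]
grip [ 0.57637678 -0.05545877  0.153     ] tip [0.5642215  0.02608873 0.181     ] dir -1.3665409738798664
```

```bash
cat >> h.py <<'E'
from scipy.spatial.transform import Rotation as Ro
def plan(wps,start=None,yaw0=None):
    """wps: (x,y,z,yaw,n rows) -> prints rows in tool units from the present pose"""
    s=read_state();p=np.array(s["position"] if start is None else start);y=s["eef_rot"][2] if yaw0 is None else yaw0
    L=[];W=[]
    for x,yy,z,yw,n in wps:
        d=(np.array([x,yy,z])-p)/n; dy=((yw-y+np.pi)%(2*np.pi)-np.pi)/n
        for i in range(n):
            R=Ro.from_euler('xyz',[np.pi,0,y]).as_matrix()
            L.append([round(float(v),2) for v in R.T@d/.04]);W.append(round(float(-dy/np.radians(6)),2))
            y+=dy;
        p=np.array([x,yy,z])
    print("linear",L);print("twist",W)
E
python3 - <<'E'
from h import *
plan([(.608,.035,.27,1.775,20)])
E
```

```text
linear [[-0.73, -0.55, -0.05], [-0.76, -0.51, -0.05], [-0.78, -0.47, -0.05], [-0.81, -0.42, -0.05], [-0.83, -0.38, -0.05], [-0.85, -0.33, -0.05], [-0.87, -0.28, -0.05], [-0.88, -0.23, -0.05], [-0.9, -0.18, -0.05], [-0.9, -0.13, -0.05], [-0.91, -0.08, -0.05], [-0.91, -0.03, -0.05], [-0.91, 0.02, -0.05], [-0.91, 0.07, -0.05], [-0.91, 0.12, -0.05], [-0.9, 0.17, -0.05], [-0.89, 0.22, -0.05], [-0.87, 0.27, -0.05], [-0.86, 0.32, -0.05], [-0.84, 0.37, -0.05]]
twist [0.54, 0.54, 0.54, 0.54, 0.54, 0.54, 0.54, 0.54, 0.54, 0.54, 0.54, 0.54, 0.54, 0.54, 0.54, 0.54, 0.54, 0.54, 0.54, 0.54]
```

{"method": "jog_arm", "body": {"fingers": [1, 1, 1, 1, 1, 1, 1, 1, 1, 1], "linear": [[-0.73, -0.55, -0.2], [-0.76, -0.51, -0.2], [-0.78, -0.47, -0.2], [-0.81, -0.42, -0.2], [-0.83, -0.38, -0.2], [-0.85, -0.33, 0], [-0.87, -0.28, 0], [-0.88, -0.23, 0], [-0.9, -0.18, 0], [-0.9, -0.13, 0]], "twist": [0.54, 0.54, 0.54, 0.54, 0.54, 0.54, 0.54, 0.54, 0.54, 0.54]}}

```text
time: 1.1
position: [0.3802, 0.3199, 0.2711]
eef_rot: [-3.141, -0.0, 2.329]
contact_force: [-0.1, 0.7, 0.7]
finger_gap: -0.0001
grip_force: 0.0
```

{"method": "jog_arm", "body": {"fingers": [1, 1, 1, 1, 1, 1, 1, 1, 1, 1, 1, 1], "linear": [[-0.91, -0.08, 0], [-0.91, -0.03, 0], [-0.91, 0.02, 0], [-0.91, 0.07, 0], [-0.91, 0.12, 0], [-0.9, 0.17, 0], [-0.89, 0.22, 0], [-0.87, 0.27, 0], [-0.86, 0.32, 0], [-0.84, 0.37, 0], [0, 0, 0], [0, 0, 0]], "twist": [0.54, 0.54, 0.54, 0.54, 0.54, 0.54, 0.54, 0.54, 0.54, 0.54, 0, 0]}}

```text
time: 2.3
position: [0.6057, 0.0333, 0.2706]
eef_rot: [-3.14, -0.0, 1.764]
contact_force: [-0.6, 1.0, 0.1]
finger_gap: -0.0004
grip_force: 0.0
```

Run:
```python
from h import *
s=read_state();print(s["time"],s["position"],s["eef_rot"],s["contact_force"],s["q"])
c=calibration("wrist");print(c);cv2.imwrite("pics/w1.png",read_camera("wrist"))
P={"head":[.546,.0914,.164],"tip":[.564,.026,.181],"tcp":s["position"]}
for k in P:print(k,proj(c,P[k]))
```

```text
2.3 [0.60568585 0.03326012 0.27060653] [-3.14028588e+00 -2.35806464e-04  1.76434441e+00] [-0.63154004  0.97625476  0.08654092] [-0.18402066  0.61963221  0.09375604  1.58358702 -0.06738614  0.94285761
  0.12562827]
{'camera_matrix': array([[414.52719613,   0.        , 323.55192921],
       [  0.        , 414.52719613, 234.45110552],
       [  0.        ,   0.        ,   1.        ]]), 'eye': array([0.59232683, 0.10406171, 0.41289854]), 'orientation': array([-0.29256823,  0.00068442,  0.19475821])}
head [[240.88721861 115.8429568 ]]
tip [[250.51689413 236.48725761]]
tcp [[322.23639652 308.23009162]]
```

View pics/w1.png

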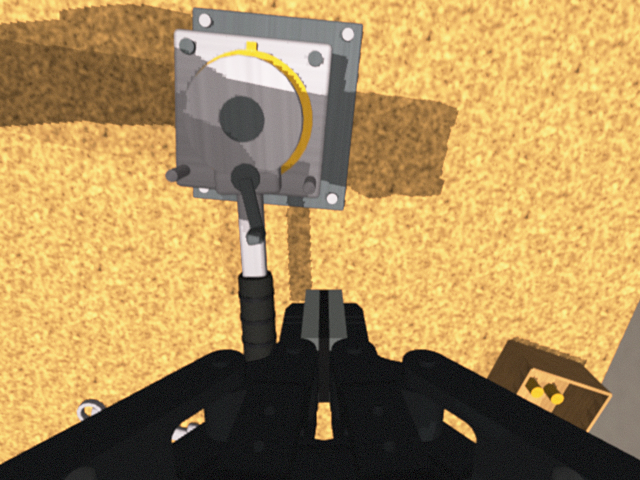

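The wrist view shows the head centre at (241,119), 3 px from the prediction, the lever pivot at (245,177), the tab at about (253,235), and the grip from (256,275) to (258,355). I'll measure the tab from here.

Run:
```python
from h import *
c=calibration("wrist")
h=onz(c,(241.5,119),.164);g=onz(c,(256,278),.158);g2=onz(c,(258.5,350),.153);pv=onz(c,(245,177),.168)
for q in (h,g,g2,pv):print(q.round(4))
u=(g2-h)[:2];print("dir",np.arctan2(u[1],u[0]), np.linalg.norm((g-h)[:2]))
im=cv2.imread("pics/w1.png")[160:300,200:310];cv2.imwrite("pics/c3.png",cv2.resize(im,None,fx=4,fy=4,interpolation=cv2.INTER_CUBIC))
```

```text
[0.5459 0.0912 0.164 ]
[ 0.5685 -0.0081  0.158 ]
[ 0.5781 -0.0649  0.153 ]
[0.5533 0.059  0.168 ]
dir -1.367505681621056 0.1017995960558095
```

View pics/c3.png

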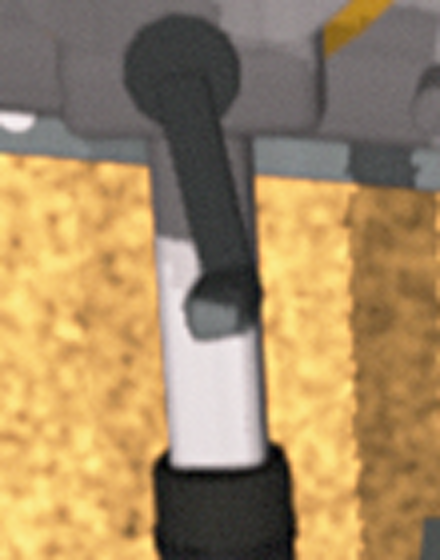

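{"method": "jog_arm", "body": {"fingers": [1, 1, 1, 1, 1, 1, 1], "linear": [[0, 0, 0.84], [0, 0, 0.84], [0, 0, 0.85], [0, 0, 0], [0, -0.25, 0], [0, -0.25, 0], [0, 0, 0]], "twist": [0, 0, 0, 0, 0, 0, 0]}}

```text
time: 3.05
position: [0.5855, 0.031, 0.1717]
eef_rot: [3.141, -0.001, 1.767]
contact_force: [0.8, 0.2, 0.3]
finger_gap: 0.0001
grip_force: 0.0
```

{"method": "jog_arm", "body": {"fingers": [1, 1, 1], "linear": [[0, -0.15, 0], [0, -0.15, 0], [0, 0, 0]], "twist": [0, 0, 0]}}

```text
time: 3.35
position: [0.5742, 0.0276, 0.1707]
eef_rot: [3.141, 0.0, 1.766]
contact_force: [-0.2, -0.5, -0.6]
finger_gap: 0.0001
grip_force: 0.0
```

{"method": "jog_arm", "body": {"fingers": [1, 1, 1], "linear": [[0, -0.12, 0], [0, -0.12, 0], [0, 0, 0]], "twist": [0, 0, 0]}}

```text
time: 3.65
position: [0.5649, 0.0263, 0.1702]
eef_rot: [3.141, -0.001, 1.766]
contact_force: [1.2, -0.0, 0.2]
finger_gap: 0.0003
grip_force: 0.8
```

Run:
```python
from h import *
s=read_state();print(s["position"],s["contact_force"])
a=read_camera("wrist")[60:320,180:420];b=read_camera("scene")[205:305,275:365]
cv2.imwrite("pics/c4.png",np.hstack([cv2.resize(a,(360,390)),cv2.resize(b,(351,390),interpolation=cv2.INTER_CUBIC)]))
```

```text
[0.56490894 0.02631695 0.17020363] [ 1.15673625 -0.01568487  0.20123134]
```

View pics/c4.png

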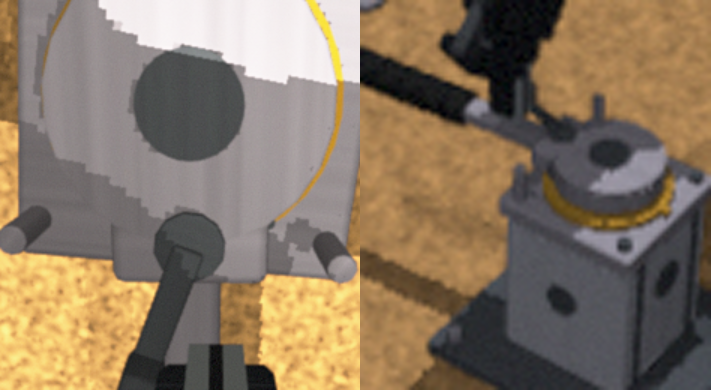

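The wrist crop shows the lever now swung to the clockwise (tightening) side, with the fingers beside the tab. Next I'll straddle the grip.

{"method": "jog_arm", "body": {"fingers": [1, 1, 0, 0, 0, 0, 0, 0, 0, 0], "linear": [[0, 0.25, -0.2], [0, 0, -0.9], [-0.7, -0.12, 0], [-0.7, -0.12, 0], [-0.7, -0.12, 0], [0, 0, 0], [0, 0, 0.7], [0, 0, 0.7], [0, 0, 0.75], [0, 0, 0]], "twist": [0, 0, 0, 0, 0, 0, 0, 0, 0, 0], "force": 60}}

```text
time: 4.75
position: [0.5733, -0.0562, 0.1244]
eef_rot: [-3.132, -0.003, 1.767]
contact_force: [-0.6, -0.0, 0.1]
finger_gap: 0.0427
grip_force: 0.0
```

{"method": "jog_arm", "body": {"fingers": [0.35, 0.35, 0.35, 0.35], "linear": [[0, 0, 0], [0, 0, 0], [0, 0, 0], [0, 0, 0]], "twist": [0, 0, 0, 0]}}

```text
time: 5.15
position: [0.5776, -0.0573, 0.1292]
eef_rot: [3.14, 0.0, 1.766]
contact_force: [-0.5, 0.1, 0.9]
finger_gap: 0.0278
grip_force: 0.4
```

Run:
```python
from h import *
s=read_state();print(s)
a=read_camera("wrist");cv2.imwrite("pics/w5.png",a)
```

```text
{'time': 5.15, 'q': array([-0.01042618,  0.7689436 ,  0.05159714,  1.80300518, -0.06659478,
        0.56966963,  0.27777698]), 'dq': array([-1.90743202e-04,  6.14795494e-03, -5.36920468e-04,  8.67717795e-04,
       -7.51748673e-04, -4.43961144e-03,  8.57095199e-05]), 'effort': array([-8.76381411e-02, -5.23422790e+01,  2.04588018e+00, -1.14314604e+01,
       -1.54612534e-02, -2.41351202e-01, -4.05202023e-03]), 'position': array([ 0.57756926, -0.05731062,  0.12922285]), 'eef_rot': array([3.13998070e+00, 3.34534149e-04, 1.76586014e+00]), 'contact_force': array([-0.48879789,  0.06080567,  0.92882672]), 'torque': array([-0.01381427,  0.17284773,  0.00838313]), 'grip_force': 0.37544332444667816, 'finger_gap': 0.02782402913587577}
```

View pics/w5.png

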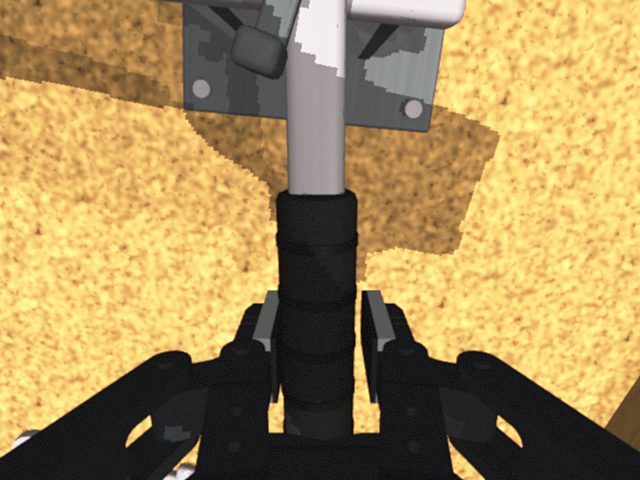

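The grip (278–356 px wide) lies between the pads with a small gap on each side. The lever tab at (258,55) is on the tightening side. Now the return stroke to about -0.57.

{"method": "jog_arm", "body": {"fingers": [0.35, 0.35, 0.35, 0.35, 0.35, 0.35], "linear": [[0.02, 0.38, 0], [0.02, 0.38, 0], [0.02, 0.38, 0], [0.02, 0.38, 0], [0.01, 0.23, 0], [0, 0, 0]], "twist": [-0.95, -0.95, -0.95, -0.95, -0.6, 0]}}

```text
time: 5.8
position: [0.6417, -0.0272, 0.1285]
eef_rot: [3.139, 0.0, 2.228]
contact_force: [-0.4, -0.4, -0.0]
finger_gap: 0.0278
grip_force: 0.0
```

```bash
cat >> h.py <<'E'
B=np.array([.546,.0912])
def st():
    s=read_state();d=s["position"][:2]-B;a=np.arctan2(d[1],d[0]);f=s["contact_force"][:2]
    r=np.hypot(*d);n=np.array([-np.sin(a),np.cos(a)])
    print(f"t {s['time']:.2f} r {r:.4f} h {-1.4667-a:.4f} yaw-err {s['eef_rot'][2]-np.pi-a:.3f} z {s['position'][2]:.4f} tang(ccw+) {f@n:.2f} rad {f@d/r:.2f} tau {(f@n)*r:.2f} Mz {s['torque'][2]:.2f} grip {s['grip_force']:.1f} gap {s['finger_gap']:.4f}")
E
python3 -c "from h import *;st()"
```

```text
t 5.80 r 0.1522 h -0.5758 yaw-err -0.023 z 0.1285 tang(ccw+) -0.51 rad 0.05 tau -0.08 Mz 0.04 grip 0.0 gap 0.0278
```

{"method": "jog_arm", "body": {"fingers": [0.35, 0.35, 0.35, 0.35, 0.35], "linear": [[0.03, -0.38, 0], [0.03, -0.38, 0], [0.03, -0.38, 0], [0.03, -0.38, 0], [0, 0, 0]], "twist": [0.9, 0.92, 0.93, 0.93, 0]}}

```text
time: 6.3
position: [0.5849, -0.0556, 0.1289]
eef_rot: [3.141, 0.002, 1.837]
contact_force: [0.8, -1.4, 1.1]
finger_gap: 0.0279
grip_force: 0.9
```

```bash
python3 -c "from h import *;st()"
```

```text
t 6.30 r 0.1518 h -0.1550 yaw-err 0.007 z 0.1289 tang(ccw+) 0.40 rad 1.51 tau 0.06 Mz 0.00 grip 0.9 gap 0.0279
```

{"method": "jog_arm", "body": {"fingers": [0.35, 0.35, 0.35], "linear": [[0.02, -0.15, 0], [0.02, -0.15, 0], [0, 0, 0]], "twist": [0.38, 0.38, 0]}}

```text
time: 6.6
position: [0.5752, -0.0562, 0.129]
eef_rot: [3.137, 0.002, 1.761]
contact_force: [3.7, -1.5, 1.6]
finger_gap: 0.0279
grip_force: 1.5
```

```bash
python3 -c "from h import *;st()"
```

```text
t 6.60 r 0.1503 h -0.0916 yaw-err -0.006 z 0.1290 tang(ccw+) 3.36 rad 2.22 tau 0.51 Mz 0.00 grip 1.5 gap 0.0279
```

{"method": "jog_arm", "body": {"fingers": [0.35, 0.35, 0.35], "linear": [[0, -0.15, 0], [0, -0.15, 0], [0, 0, 0]], "twist": [0.38, 0.38, 0]}}

```text
time: 6.9
position: [0.5627, -0.0578, 0.1287]
eef_rot: [3.139, 0.001, 1.682]
contact_force: [3.1, -2.4, 2.1]
finger_gap: 0.0277
grip_force: 1.5
```

```bash
python3 -c "from h import *;st()"
```

```text
t 6.90 r 0.1499 h -0.0078 yaw-err -0.001 z 0.1287 tang(ccw+) 2.80 rad 2.70 tau 0.42 Mz -0.04 grip 1.5 gap 0.0277
```

{"method": "jog_arm", "body": {"fingers": [0.35, 0.35, 0.35], "linear": [[0.01, -0.15, 0], [0.01, -0.15, 0], [0, 0, 0]], "twist": [0.38, 0.38, 0]}}

```text
time: 7.2
position: [0.5501, -0.0581, 0.1285]
eef_rot: [3.14, 0.001, 1.603]
contact_force: [3.3, -1.6, 0.2]
finger_gap: 0.0276
grip_force: 1.5
```

```bash
python3 -c "from h import *;st()"
```

```text
t 7.20 r 0.1494 h 0.0766 yaw-err 0.004 z 0.1285 tang(ccw+) 3.29 rad 1.72 tau 0.49 Mz -0.02 grip 1.5 gap 0.0276
```

{"method": "jog_arm", "body": {"fingers": [0.35, 0.35, 0.35], "linear": [[0.01, -0.15, 0], [0.01, -0.15, 0], [0, 0, 0]], "twist": [0.38, 0.38, 0]}}

```text
time: 7.5
position: [0.5376, -0.0574, 0.1282]
eef_rot: [3.141, 0.0, 1.523]
contact_force: [3.4, -2.0, 1.3]
finger_gap: 0.0278
grip_force: 1.4
```

```bash
python3 -c "from h import *;st()"
```

```text
t 7.50 r 0.1488 h 0.1608 yaw-err 0.009 z 0.1282 tang(ccw+) 3.55 rad 1.78 tau 0.53 Mz -0.07 grip 1.4 gap 0.0278
```

{"method": "jog_arm", "body": {"fingers": [0.35, 0.35, 0.35], "linear": [[0, -0.15, 0], [0, -0.15, 0], [0, 0, 0]], "twist": [0.38, 0.38, 0]}}

```text
time: 7.8
position: [0.5267, -0.0562, 0.1282]
eef_rot: [3.139, -0.0, 1.444]
contact_force: [5.9, -2.4, 0.2]
finger_gap: 0.0276
grip_force: 2.6
```

```bash
python3 -c "from h import *;st()"
```

```text
t 7.80 r 0.1487 h 0.2339 yaw-err 0.003 z 0.1282 tang(ccw+) 6.15 rad 1.57 tau 0.91 Mz 0.03 grip 2.6 gap 0.0276
```

Torque is climbing at h 0.23, well clear of the stop, so the bolt is home. I'll continue gently.

{"method": "jog_arm", "body": {"fingers": [0.35, 0.35, 0.35], "linear": [[0, -0.08, 0], [0, -0.06, 0], [0, 0, 0]], "twist": [0.2, 0.15, 0]}}

```text
time: 8.1
position: [0.523, -0.0556, 0.1282]
eef_rot: [3.136, -0.0, 1.408]
contact_force: [7.7, -2.8, -2.9]
finger_gap: 0.0277
grip_force: 4.1
```

```bash
python3 -c "from h import *;st()"
```

```text
t 8.10 r 0.1486 h 0.2598 yaw-err -0.007 z 0.1282 tang(ccw+) 7.99 rad 1.55 tau 1.19 Mz -0.00 grip 4.1 gap 0.0277
```

{"method": "jog_arm", "body": {"fingers": [0.35, 0.35, 0.35], "linear": [[0, -0.08, 0], [0, -0.07, 0], [0, 0, 0]], "twist": [0.15, 0.15, 0]}}

```text
time: 8.4
position: [0.518, -0.0548, 0.1282]
eef_rot: [3.134, -0.0, 1.377]
contact_force: [9.1, -3.6, -4.8]
finger_gap: 0.0277
grip_force: 5.0
```

```bash
python3 -c "from h import *;st()"
```

```text
t 8.40 r 0.1486 h 0.2935 yaw-err -0.005 z 0.1282 tang(ccw+) 9.63 rad 1.81 tau 1.43 Mz -0.00 grip 5.0 gap 0.0277
```

{"method": "jog_arm", "body": {"fingers": [0.35, 0.35, 0.35, 0.35, 0.35], "linear": [[0, -0.07, 0], [0, 0, 0], [0, 0, 0], [0, 0, 0], [0, 0, 0]], "twist": [0.1, 0, 0, 0, 0]}}

```text
time: 8.9
position: [0.5158, -0.0544, 0.1282]
eef_rot: [3.133, -0.001, 1.366]
contact_force: [10.7, -3.5, -6.3]
finger_gap: 0.0279
grip_force: 5.4
```

```bash
python3 -c "from h import *;st()"
```

```text
t 8.90 r 0.1487 h 0.3088 yaw-err 0.000 z 0.1282 tang(ccw+) 11.19 rad 1.27 tau 1.66 Mz 0.06 grip 5.4 gap 0.0279
```

{"method": "jog_arm", "body": {"fingers": [0.35, 0.35, 0.35, 0.35, 0.35, 0.35, 0.35], "linear": [[0, 0, 0], [0, 0, 0], [0, 0, 0], [0, 0, 0], [0, 0, 0], [0, 0, 0], [0, 0, 0]], "twist": [0, 0, 0, 0, 0, 0, 0]}}

```text
time: 9.6
position: [0.5158, -0.0544, 0.1282]
eef_rot: [3.133, -0.001, 1.366]
contact_force: [9.7, -3.6, -6.6]
finger_gap: 0.0279
grip_force: 5.4
```

```bash
python3 -c "from h import *;st()"
```

```text
t 9.60 r 0.1487 h 0.3087 yaw-err 0.000 z 0.1282 tang(ccw+) 10.28 rad 1.58 tau 1.53 Mz 0.01 grip 5.4 gap 0.0279
```

{"method": "jog_arm", "body": {"fingers": [0.2, 0, -0.2, -0.3, -0.3, -0.3, -0.3, -0.3, -0.3, -0.3], "linear": [[0, 0.05, 0], [0, 0.05, 0], [0, 0.05, 0], [0, 0, 0], [0, 0, 0], [0, 0, -0.5], [0, 0, -0.9], [0, 0, -0.9], [-0.5, 0, -0.5], [0, 0, 0]], "twist": [0, 0, 0, 0, 0, 0, 0, 0, 0, 0]}}

```text
time: 10.6
position: [0.5119, -0.0778, 0.2424]
eef_rot: [3.14, 0.002, 1.36]
contact_force: [0.1, -0.5, -0.8]
finger_gap: 0.0554
grip_force: 0.0
```

Run:
```python
from h import *
st()
a=read_camera("wrist");b=read_camera("scene")[150:390,220:460]
cv2.imwrite("pics/w6.png",np.hstack([cv2.resize(a,(480,360)),cv2.resize(b,(310,360))[:,:310]]))
```

```text
t 10.60 r 0.1724 h 0.3034 yaw-err -0.011 z 0.2424 tang(ccw+) 0.18 rad 0.44 tau 0.03 Mz -0.01 grip 0.0 gap 0.0554
```

View pics/w6.png

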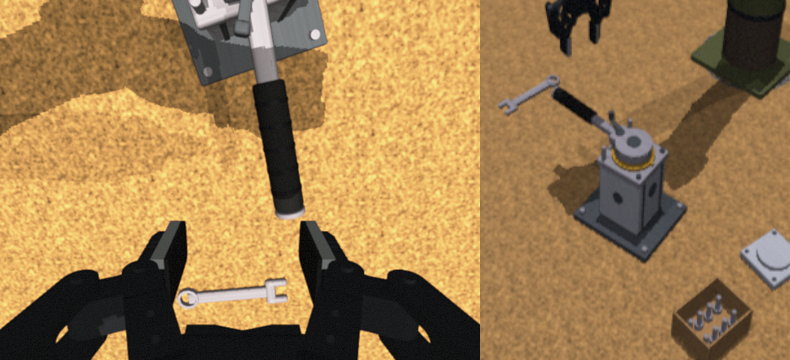

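The handle is free, the lever tab at (243,22) is still on the tightening side, and the bystanders look untouched, so I'll hand it in.

```bash
python3 -c "from workcell import *;print(finish_job())"
```

```text
the job is handed in; nothing more can be done
None
```

I flipped the lever to tighten, drove the bolt home in one working stroke, held it at about 1.5–1.6 N m (from the wrist force) for over half a second, then let go with the ratchet in place; the handle moved back about 0.15 rad on release, the lever stayed on the tightening side, and the job was handed in at about 11 s.

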